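# Advance the rotary pill box to the next full compartment

### The arm

A 7-joint arm with a two-finger parallel gripper is mounted at the origin on the work surface. World frame = base frame: x ahead of the robot, y to its left, z up, the work surface at z = 0. Lengths are in m, angles in degrees, forces in N, time in s.
With the tool pointing down it reaches from about 0.425 to 0.875 m from the base axis. Payload 4.7 kg.
Tool frame: the origin (TCP) lies on the mounting face of the last link; the fingertips stand 182 mm ahead of it and the grasp point (between the pads) lies 164 mm ahead of it; z points along the fingers, y is the line along which they close (so a half turn about z gives the same grasp; the last joint's range is limited). The gripper opens to 87 mm and grips with 3 to 60 N. Pads are 19 mm wide; open, the fingers measure 117 mm over their backs; the gripper's body (75 mm by 190 mm) begins 51 mm behind the grasp point.
Start: joints at [72.943, 18.392, -4.016, 83.108, 1.295, 78.541, -3.26], TCP at [0.199, -0.619, 0.405] pointing down, gripper open.
Joint ranges: [-163.93, 163.93], [-17.29, 119.83], [-79.2, 71.16], [3.27, 140.29], [-89.18, 269.18], [5.43, 117.66], [-154.24, 154.24]. Speed limits (degrees/s): [147.25, 147.25, 180, 180, 180, 180, 180].

### API

Orientations are given as [roll, pitch, yaw] about the fixed x, y, z axes, in that order (R = Rz(yaw) Ry(pitch) Rx(roll)).
In Python, from cell import env gives the robot as it stands.
- The arm moves only by the tool servo_tool, never from a script. Its argument "plan" is a list of rows, each an object with "xyz": the shift along the tool's x, y, z in cm, a list of three; "twist": the turn, a rotation vector about the tool's x, y, z in degrees, a list of three; "jaw": the closure, from 0 (fully open) to 1 (shut). In form: [{"xyz": [x, y, z], "twist": [wx, wy, wz], "jaw": jaw}, ...]. A call has 1 to 10 rows; each row is the pose to reach, as a shift and turn from the pose commanded when the call began, along the tool's axes at that moment; what a row does not reach only later rows make up. A row lasts 1/12 s, in which the tool goes at most 41.7 mm and 7.16 degrees, less where a joint would pass 70% of its speed; a pose out of reach is approached as far as the arm can. A call with a gripper value outside its range is refused whole. The fingers move at their own pace and stop on an object; "newtons" is the grip in N (left out, the last holds). Time passes only in rows, so rows that repeat a pose let the fingers close. It gives the time, the measured TCP pose, the force, the opening and the grip force at its end, in the units of the state.
- env.get_obs(): the state, without advancing time (a new reading comes with each control period).
- env.read_camera(name): name is "scene" or "top" or "wrist"; returns a dict with "img" (384x512x3 uint8, red, green, blue), "camera_matrix" (3x3 intrinsics, pixels), "R" (3x3) and "t" (3): a world point X has camera coordinates R X + t. Camera axes: x right, y down, z forward; pixel columns grow to the right and rows downward; lengths in m; the calibration is good to about 2 mm. The wrist camera is an equidistant fisheye: a pixel r from the principal point sees the ray r / f radians off the axis. A picture is of the moment at which its call begins. There is no depth.
- env.sign_off(): hands the job in; it is judged then, once.
The state is a dict: "time_s": time; "qpos": joint angles; "joint_velocities": joint speeds; "effort": joint torques, N m; "tool_pos": TCP position; "tool_rot": TCP orientation; "force": force on the tool from outside, world axes, zero at the start; "wrist_torque": the same for the moment, N m; "grip_width": finger opening in m; "grasp_force": force on a finger pad.
Only numpy, scipy, OpenCV 4.12 (cv2) and the standard library are available. Lean on these libraries where they do the work, as an engineer would, in place of code of your own. Each camera call takes 0.05 s, during which the arm holds its last target. There are 200 camera calls.

### The job

The tenant has been away, so the window of the round pill box on the tea tray still shows a compartment emptied days ago. Flick the wheel on with a fingertip against the tabs round its edge, anticlockwise seen from above and click by click, until the first compartment that still holds pills rests in the window, and do not turn past it. Push gently, do not pinch, lift or shift the box, and leave everything else standing where it is.

Things in the scene. Friction and masses are not known exactly. Their poses are not given: they have to be found in the camera images.
- pill_box: Round pill box, about 580 g, loose on non-slip feet on the tray. Origin: centre of its underside (tray floor), z up along the wheel's axis, -x towards the middle of the window. Grey base 132 mm across, to 14 mm high; white wheel 15 to 37 mm high; fixed clear cover 124 mm across to 40 mm high, grey hub cap to 46 mm and grey ribs to 43 mm framing the window, an open eighth (45 degrees) of the cover.
- pill_wheel (a joint): Turn of the wheel about the box's z (rad), growing anticlockwise seen from above; 0: first full compartment in the window. A sprung ball holds it every 0.785 rad (45 degrees, one click): about 0.6 N on a tab moves it; pushed some 23 degrees it snaps on to the next click by itself, ahead of the finger. Starts two to four clicks short: -1.57, -2.36 or -3.14 (rarely between clicks).
- wheel_tab (a point): One of eight like tabs standing out from the wheel's rim (rim 64 mm from the axis), every 45 degrees, one in line with the middle of each compartment; they turn with the wheel. Each is upright, 9 mm wide, from the rim to 77 mm from the axis, 17 to 35 mm above the box's underside. This one belongs to the first full compartment; the point is its middle, 70.5 mm from the axis, 26 mm up.
- window (a point): The middle of the window in the cover, on the box: 40 mm from the axis, 40 mm above the box's underside.
- first_full (a point): Middle of the first compartment that still holds pills (tablets and capsules), on the wheel: 40 mm from the axis, 26 mm above the box's underside. The wheel is 128 mm across with eight equal compartments, seen through the clear cover: this one and the next three clockwise hold pills, the other four are empty.
- tray: The fixed wooden tea tray, 340 mm along x and 500 mm along y. Origin at the centre of its underside. Its floor is 8 mm thick (the box stands at z = 8 mm), its rim 14 mm high.
- glass_a: A clear glass cup, 72 mm across the mouth, 92 mm high, on a far corner of the tray. Origin at the centre of its underside, z up.
- glass_b: The other clear glass cup, the same size, on another corner of the tray. Origin at the centre of its underside, z up.
- honey_pot: Ceramic honey pot with lid, 94 mm in diameter, 108 mm high, on the tray beside the pill box. Origin at the centre of its underside, z up.
- strainer: Stainless tea strainer lying mouth down, 78 mm in diameter, 31 mm high, on the tray beyond the pill box; handle 112 mm long from the centre along its -x, 5 mm thick. Origin at the centre of its underside.
- teaspoon: Steel teaspoon, 133 mm long, lying on the tray beside the pill box: bowl 33 mm across at its +x end, flat handle to -x. Origin about its middle, at the height of its underside.
- flask: Brown vacuum flask, 112 mm in diameter with a handle, 300 mm high, to the left of the tray. Origin at the centre of its underside, z up.
- sugar_jar: Clear jar with steel cap, 90 mm in diameter, 130 mm high, to the right of the tray. Origin at the centre of its underside, z up.

How it is judged:
By the outcome, as a careful person would: the job done as asked, in the order asked, and still so for the second after the job is handed in, with the robot touching nothing.
It also fails if it takes over 48 s, if anything falls off the work surface, if the arm or the gripper's body presses on something with over 40 N, if the wrist force passes 120 N, or if a joint passes its speed limit or range.

## Working session

There is one attempt and no reset: what is moved stays moved. The work goes in short steps, Python scripts to look and compute and a tool call to move; the robot and the scene stay as the last step left them, time stands still between calls to the robot, and variables do not carry over. Pictures are saved under pics/ and viewed, at most 12 in all, crops included, and the job is handed in when it is done.

Besides the shell and the picture viewer there is one more tool, called after "Emit:" by a JSON object that holds its "fn" and its "kwargs", one argument or row to a line. servo_tool: Moves the arm, as the interface text tells. Its arguments: {"type":"object","properties":{"plan":{"type":"array","items":{"type":"object","properties":{"xyz":{"type":"array","items":{"type":"number"}},"twist":{"type":"array","items":{"type":"number"}},"jaw":{"type":"number"}}}},"newtons":{"type":"number"}},"required":["plan"]}

```bash
mkdir -p pics; cat > h.py <<'E'
import numpy as np, cv2
from cell import env
def cam(n,save=None):
    c=env.read_camera(n)
    if save: cv2.imwrite('pics/'+save,c['img'][:,:,::-1])
    return c
def ray(c,u,v,z):
    K=np.array(c['camera_matrix']);R=np.array(c['R']);t=np.array(c['t'])
    d=R.T@np.linalg.solve(K,[u,v,1.]);o=-R.T@t
    return o+d*(z-o[2])/d[2]
def proj(c,X):
    p=np.array(c['R'])@np.array(X)+np.array(c['t']);p=np.array(c['camera_matrix'])@p
    return p[:2]/p[2]
E
python3 - <<'E'
from h import *
a=cam('top','top.png');b=cam('scene','scene.png')
o=env.get_obs();print(o['time_s'],o['tool_pos'],o['tool_rot'],o['grip_width'])
for c in(a,b):print(c['camera_matrix'],-np.array(c['R']).T@c['t'])
i=np.vstack([a['img'],b['img']])[:,:,::-1]
i=np.hstack([a['img'],b['img']])[:,:,::-1]
cv2.imwrite('pics/t2.png',cv2.resize(a['img'][:,:,::-1],(800,600),interpolation=cv2.INTER_CUBIC))
E
```

```text
0.1 [ 0.1993338  -0.61849362  0.40378618] [-1.79903840e+02  5.84924887e-03  1.78652980e+01] 0.08694662405861013
[[351.15651865   0.         259.85673611]
 [  0.         351.15651865 189.44056067]
 [  0.           0.           1.        ]] [ 5.29242731e-01 -3.33348247e-04  1.06089536e+00]
[[438.64020139   0.         252.20938498]
 [  0.         438.64020139 199.48120899]
 [  0.           0.           1.        ]] [ 1.4642302  -0.74625977  1.07513832]
```

View pics/t2.png

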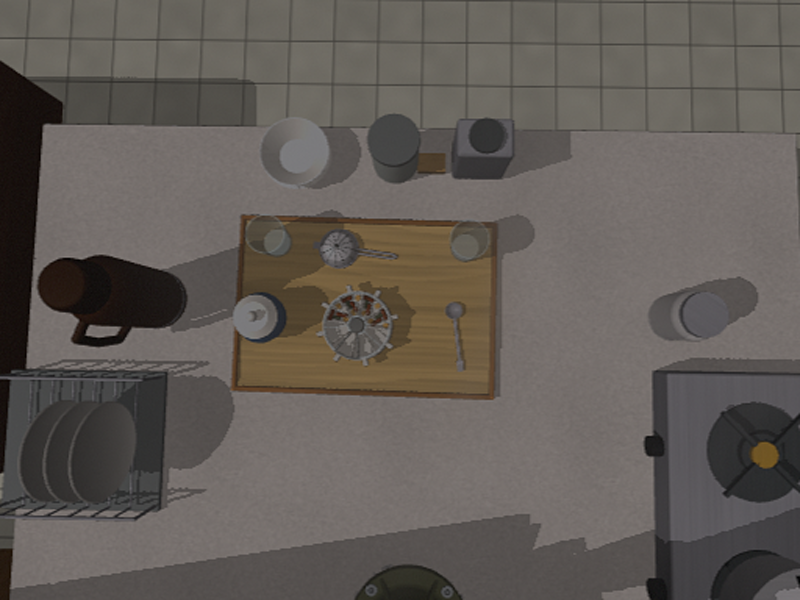

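View pics/scene.png

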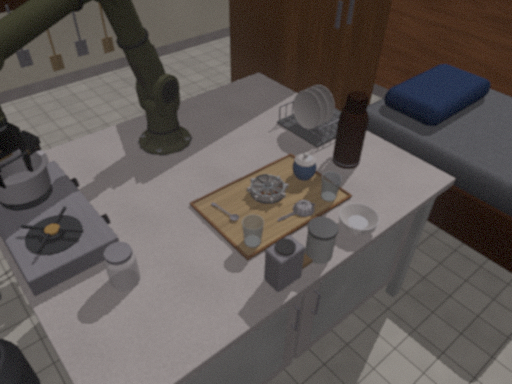

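The top view shows the pill box at (357,324) in the 800-wide picture, pills in its upper half, honey pot to its left and the spoon to its right. I'll enlarge the box.

```bash
python3 - <<'E'
from h import *
c=cam('top')
i=c['img'][175:243,195:263,::-1]
cv2.imwrite('pics/z1.png',cv2.resize(i,(600,600),interpolation=cv2.INTER_CUBIC))
print(ray(c,357*.64,325*.64,.05))
for n,u,v,z in(('hub',228,207.4,.054),('honey',258*.64,316*.64,.116),('spoon',457*.64,335*.64,.01),('strainer',338*.64,247*.64,.03)):print(n,ray(c,u,v,z))
E
```

```text
[0.55441722 0.10159014 0.05      ]
hub [0.55601542 0.10260317 0.054     ]
honey [0.56573216 0.26649811 0.116     ]
spoon [ 0.53922053 -0.085854    0.01      ]
strainer [0.7024603  0.14307561 0.03      ]
```

View pics/z1.png

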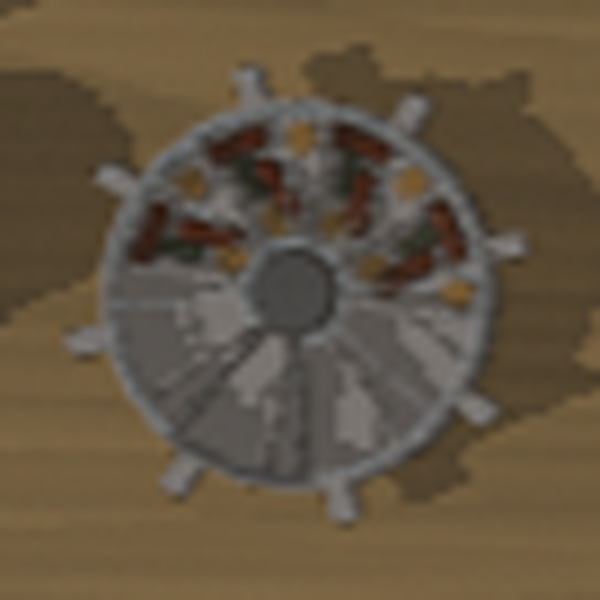

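The enlarged view shows pills at the tabs at (112,178), (248,80), (412,108) and (508,245). The first full compartment is the most anticlockwise of these, at (112,178). The two darker ribs frame the window around the tab at (180,478), so it looks two clicks short. I'll approach and confirm with the wrist camera.

Emit:
{"fn": "servo_tool", "kwargs": {
  "plan": [
    {"xyz":[33.7,-22.7,0],"twist":[0,0,-62],"jaw":1},
    {"xyz":[33.7,-22.7,0],"twist":[0,0,-62],"jaw":1},
    {"xyz":[33.7,-22.7,0],"twist":[0,0,-62],"jaw":1},
    {"xyz":[33.7,-22.7,0],"twist":[0,0,-62],"jaw":1},
    {"xyz":[33.7,-22.7,0],"twist":[0,0,-62],"jaw":1},
    {"xyz":[33.7,-22.7,0],"twist":[0,0,-62],"jaw":1},
    {"xyz":[33.7,-22.7,0],"twist":[0,0,-62],"jaw":1},
    {"xyz":[33.7,-22.7,0],"twist":[0,0,-62],"jaw":1},
    {"xyz":[33.7,-22.7,0],"twist":[0,0,-62],"jaw":1},
    {"xyz":[33.7,-22.7,0],"twist":[0,0,-62],"jaw":1}
  ]
}}

```text
time_s: 0.98
tool_pos: [0.4524, -0.2955, 0.4048]
tool_rot: [180.0, -0.0, 80.3]
force: [0.5, 0.1, -0.3]
grip_width: 0.0285
grasp_force: 0.0
```

Emit:
{"fn": "servo_tool", "kwargs": {
  "plan": [
    {"xyz":[34,-6,0],"twist":[0,0,0],"jaw":1},
    {"xyz":[34,-6,0],"twist":[0,0,0],"jaw":1},
    {"xyz":[34,-6,0],"twist":[0,0,0],"jaw":1},
    {"xyz":[34,-6,0],"twist":[0,0,0],"jaw":1},
    {"xyz":[34,-6,0],"twist":[0,0,0],"jaw":1},
    {"xyz":[34,-6,0],"twist":[0,0,0],"jaw":1},
    {"xyz":[34,-6,0],"twist":[0,0,0],"jaw":1},
    {"xyz":[34,-6,0],"twist":[0,0,0],"jaw":1},
    {"xyz":[34,-6,0],"twist":[0,0,0],"jaw":1},
    {"xyz":[34,-6,0],"twist":[0,0,0],"jaw":1}
  ]
}}

```text
time_s: 1.82
tool_pos: [0.4507, 0.0507, 0.405]
tool_rot: [180.0, -0.0, 80.3]
force: [-0.8, -0.3, 0.8]
grip_width: 0.0005
grasp_force: 0.0
```

```bash
python3 - <<'E'
from h import *
c=cam('wrist','w1.png');o=env.get_obs();print(o['tool_pos'],o['tool_rot'],o['force'],o['grip_width'])
R=np.array(c['R']);print(c['camera_matrix'],-R.T@c['t'],R)
cv2.imwrite('pics/w1b.png',cv2.resize(c['img'][:,:,::-1],(800,600),interpolation=cv2.INTER_CUBIC))
E
```

```text
[0.45095064 0.04780339 0.40478171] [1.79978171e+02 4.96882767e-02 8.01091570e+01] [-0.55145969 -0.96596083  0.20383953] 0.000512315615089293
[[297.31863964   0.         258.17380158]
 [  0.         297.31863964 193.22016415]
 [  0.           0.           1.        ]] [0.46500883 0.13075954 0.38471985] [[ 9.85665315e-01 -1.68712440e-01 -1.09156445e-05]
 [-1.61145053e-01 -9.41473675e-01  2.96073624e-01]
 [-4.99615803e-02 -2.91827742e-01 -9.55165121e-01]]
```

View pics/w1b.png

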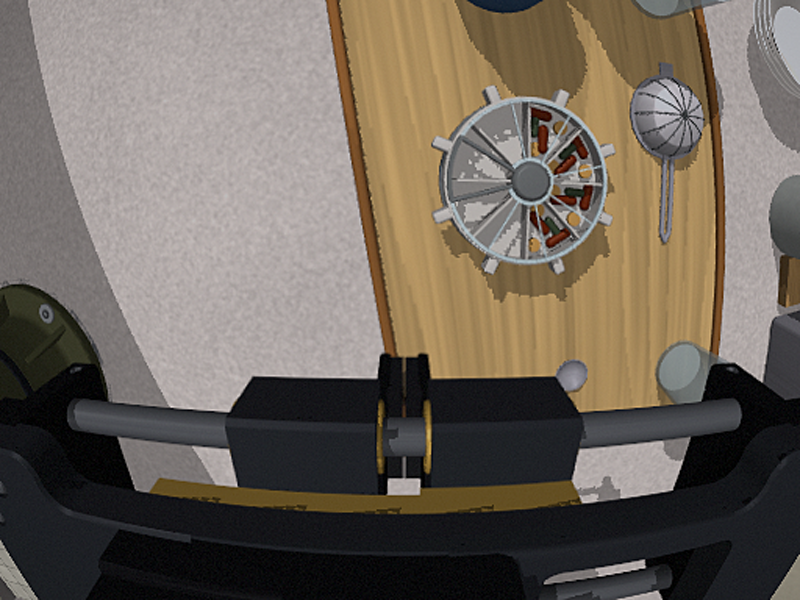

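The wrist view shows the hub at (531,181). The window lies between the dark ribs, at the tab at (440,143), and the first full compartment is at the tab at (563,98). That confirms two clicks, with the wheel resting on a click.

```bash
cat >> h.py <<'E'
def wray(c,u,v,z):
    K=np.array(c['camera_matrix']);R=np.array(c['R']);t=np.array(c['t'])
    p=np.array([u-K[0,2],v-K[1,2]]);r=np.hypot(*p);th=r/K[0,0]
    d=R.T@np.array([*(p/r*np.sin(th)),np.cos(th)]);o=-R.T@t
    return o+d*(z-o[2])/d[2]
E
python3 - <<'E'
from h import *
c=cam('wrist')
P=[(563,98),(490,95),(440,143),(442,216),(490,265),(558,265),(604,218),(601,151)]
X=np.array([wray(c,u*.64,v*.64,.043)[:2] for u,v in P])
m=X.mean(0);print('centre',m,'hub',wray(c,531*.64,181*.64,.054))
for x in X-m:print(np.hypot(*x),np.degrees(np.arctan2(x[1],x[0])))
# commanded-tip check
o=env.get_obs();p=np.array(o['tool_pos'])
# finger size: where closed fingertip edges lie at tip height
for u,v in((380,356),(428,356),(405,356)):print(wray(c,u*.64,v*.64,p[2]-.182)-p)
t=cam('top');print('top tabs',np.mean([ray(t,195+a*68/600,175+b*68/600,.043)[:2] for a,b in((112,178),(248,80),(412,108),(508,245),(475,408),(343,503),(180,478),(82,342))],0))
E
```

```text
centre [0.55354976 0.10011797] hub [0.55412947 0.1006311  0.054     ]
0.07090499129376708 57.14948092642816
0.06943405739512785 104.4358119586185
0.07014161289564709 148.20224728810922
0.0689359599189501 -166.1436598966239
0.0695999757523955 -121.52408662900366
0.07029828960114709 -75.38313102245989
0.07034749150886052 -30.979629005358195
0.06578207258809421 14.34983929350104
[-0.00677289  0.01260157 -0.182     ]
[ 0.01122649  0.00945157 -0.182     ]
[ 0.00260441  0.0109808  -0.182     ]
top tabs [0.55427063 0.10244997]
```

Emit:
{"fn": "servo_tool", "kwargs": {
  "plan": [
    {"xyz":[6.6,1.4,0],"twist":[0,0,-1],"jaw":1},
    {"xyz":[6.6,1.4,2],"twist":[0,0,-1],"jaw":1},
    {"xyz":[6.6,1.4,6],"twist":[0,0,-1],"jaw":1},
    {"xyz":[6.6,1.4,10],"twist":[0,0,-1],"jaw":1},
    {"xyz":[6.6,1.4,13],"twist":[0,0,-1],"jaw":1},
    {"xyz":[6.6,1.4,14],"twist":[0,0,-1],"jaw":1},
    {"xyz":[6.6,1.4,14],"twist":[0,0,-1],"jaw":1},
    {"xyz":[6.6,1.4,14],"twist":[0,0,-1],"jaw":1}
  ]
}}

```text
time_s: 2.63
tool_pos: [0.4774, 0.1076, 0.2654]
tool_rot: [180.0, -0.0, 80.8]
force: [-0.2, 0.3, 0.6]
grip_width: 0.0004
grasp_force: 0.0
```

```bash
python3 - <<'E'
from h import *
c=cam('wrist','w2.png')
for k in range(3):
  o=env.get_obs();print(o['tool_pos'],o['tool_rot'],o['force']);cam('top')
cv2.imwrite('pics/w2b.png',cv2.resize(c['img'][:,:,::-1],(800,600),interpolation=cv2.INTER_CUBIC))
E
```

```text
[0.47778272 0.10799828 0.26632495] [ 1.79868786e+02 -3.36690478e-02  8.07738384e+01] [ 0.86923848 -0.48620676  0.27875245]
[0.47791526 0.10823823 0.26675741] [ 1.79800561e+02 -3.23207202e-02  8.07885503e+01] [-0.31234419 -0.89093636 -0.05656645]
[0.47783494 0.10837368 0.26683414] [ 1.79779117e+02 -2.06951261e-02  8.08057400e+01] [ 0.78850995 -0.70466903 -0.35194071]
```

View pics/w2b.png

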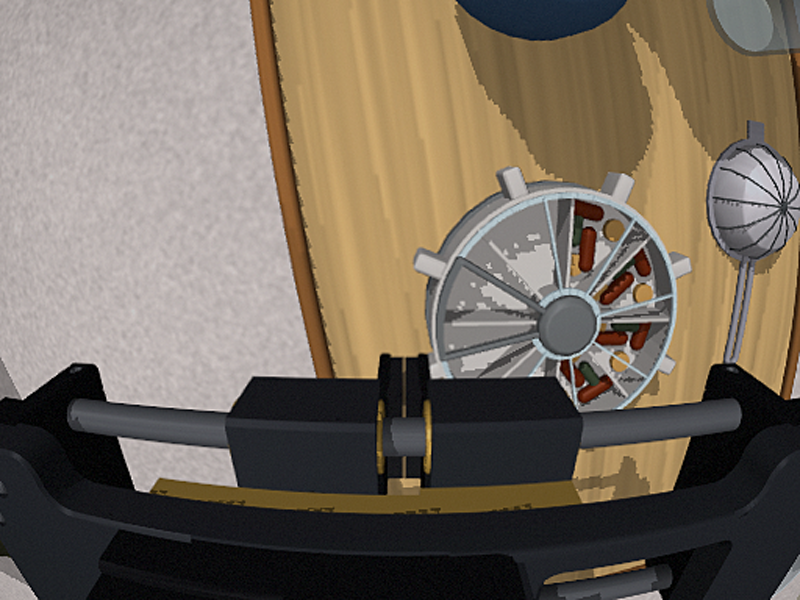

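```bash
python3 - <<'E'
from h import *
c=cam('wrist')
C=np.array([.554,.101])
for n,u,v,z in(('hub',568,325,.054),('rib1',448,262,.051),('rib2',440,357,.051),('t1',512,183,.043),('tw',431,263,.043),('t0',617,186,.043),('t7',682,265,.043),('t6',672,367,.043)):
  X=wray(c,u*.64,v*.64,z)[:2];d=X-C;print(n,X,np.hypot(*d),np.degrees(np.arctan2(d[1],d[0])))
a=cv2.imread('pics/w1.png')[50:185,270:400];b=c['img'][100:265,260:450,::-1]
cv2.imwrite('pics/z2.png',np.hstack([cv2.resize(a,(400,415),interpolation=2),cv2.resize(b,(400,415),interpolation=2)]))
E
```

```text
hub [0.55554859 0.10641744] 0.005634426936278752 74.04731164960984
rib1 [0.50415375 0.14343253] 0.06546119713939773 139.59330441553638
rib2 [0.49465507 0.0997945 ] 0.05935716950909465 -178.83628236970335
t1 [0.53804163 0.17282645] 0.07357791141902661 102.52647667592962
tw [0.49704344 0.14232543] 0.0703693193394859 144.03684730801285
t0 [0.5893061  0.16610529] 0.07406226620711091 61.52936168659935
t7 [0.62551655 0.12283597] 0.07477584503892408 16.978874002109016
t6 [0.62166727 0.06549518] 0.07641630574497374 -27.685866995403607
```

View pics/z2.png

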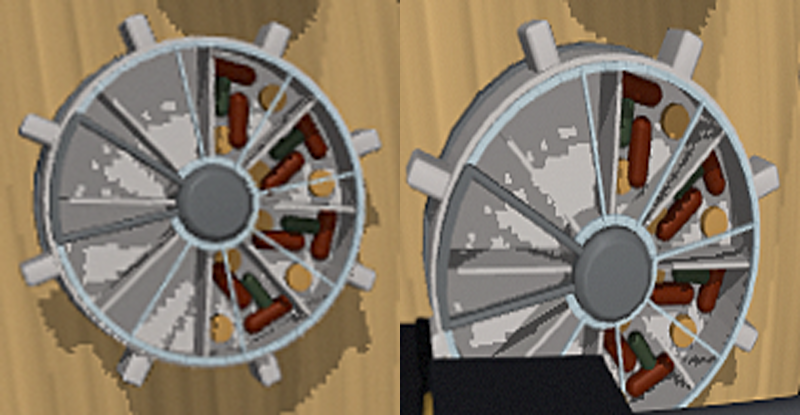

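The enlarged view (left half) shows the grey window ribs at (80,115) and (60,238), with a wheel divider at (60,203) between them. The wheel is therefore resting between clicks, about 10° behind the 2-short position. The top view agrees, with the window at about 159° and the tabs at about 148.5° and 193.5°. I'll descend into the gap between those two tabs.

Emit:
{"fn": "servo_tool", "kwargs": {
  "plan": [
    {"xyz":[0.7,-0.3,0],"twist":[0,0,0],"jaw":1},
    {"xyz":[0.7,-0.3,1],"twist":[0,0,0],"jaw":1},
    {"xyz":[0.7,-0.3,2],"twist":[0,0,0],"jaw":1},
    {"xyz":[0.7,-0.3,3],"twist":[0,0,0],"jaw":1},
    {"xyz":[0.7,-0.3,4],"twist":[0,0,0],"jaw":1},
    {"xyz":[0.7,-0.3,5],"twist":[0,0,0],"jaw":1},
    {"xyz":[0.7,-0.3,5.4],"twist":[0,0,0],"jaw":1},
    {"xyz":[0.7,-0.3,5.4],"twist":[0,0,0],"jaw":1},
    {"xyz":[0.7,-0.3,5.4],"twist":[0,0,0],"jaw":1}
  ]
}}

```text
time_s: 3.63
tool_pos: [0.4747, 0.116, 0.2103]
tool_rot: [-179.9, -0.0, 80.9]
force: [0.3, -1.4, 0.3]
grip_width: 0.0004
grasp_force: 0.0
```

```bash
python3 - <<'E'
from h import *
c=cam('wrist','w3.png')
for k in range(2):
  o=env.get_obs();print(o['tool_pos'],o['tool_rot'],o['force']);t=cam('top')
p=np.array(o['tool_pos']);C=np.array([.5545,.103]);r=.080
yaw=np.radians(o['tool_rot'][2]);ax=np.array([np.cos(yaw),np.sin(yaw)]);ay=np.array([np.sin(yaw),-np.cos(yaw)])
d=p[:2]-C;print('r,phi',np.hypot(*d),np.degrees(np.arctan2(d[1],d[0])))
for f in range(171,280,5):
  q=C+r*np.array([np.cos(np.radians(f)),np.sin(np.radians(f))])-p[:2];print(f,np.round([100*q@ax,100*q@ay,-(f-90-np.degrees(yaw))],2))
b=c['img'][60:300,200:500,::-1];a=t['img'][175:243,195:263,::-1]
cv2.imwrite('pics/z3.png',np.hstack([cv2.resize(a,(360,360),interpolation=2),cv2.resize(b,(440,360),interpolation=2)]))
E
```

```text
[0.47496233 0.11606886 0.21081167] [ 1.79997001e+02 -1.54732526e-02  8.08729875e+01] [ 0.59196764  0.43896848 -0.13768705]
[0.47508455 0.11607521 0.21107799] [ 1.79960547e+02 -1.56560529e-02  8.08708572e+01] [0.39131624 0.42108075 0.68249843]
r,phi 0.08048462065708246 170.65051662885412
171 [-0.05  0.05 -0.13]
176 [-0.75  0.08 -5.13]
181 [ -1.44   0.17 -10.13]
186 [ -2.12   0.33 -15.13]
191 [ -2.78   0.54 -20.13]
196 [ -3.43   0.81 -25.13]
201 [ -4.05   1.13 -30.13]
206 [ -4.63   1.51 -35.13]
211 [ -5.19   1.93 -40.13]
216 [ -5.7    2.4  -45.13]
221 [ -6.17   2.92 -50.13]
226 [ -6.59   3.47 -55.13]
231 [ -6.97   4.06 -60.13]
236 [ -7.29   4.68 -65.13]
241 [ -7.55   5.33 -70.13]
246 [ -7.76   6.   -75.13]
251 [ -7.91   6.68 -80.13]
256 [ -8.     7.37 -85.13]
261 [ -8.03   8.07 -90.13]
266 [ -8.     8.76 -95.13]
271 [  -7.91    9.46 -100.13]
276 [  -7.75   10.14 -105.13]
```

View pics/z3.png

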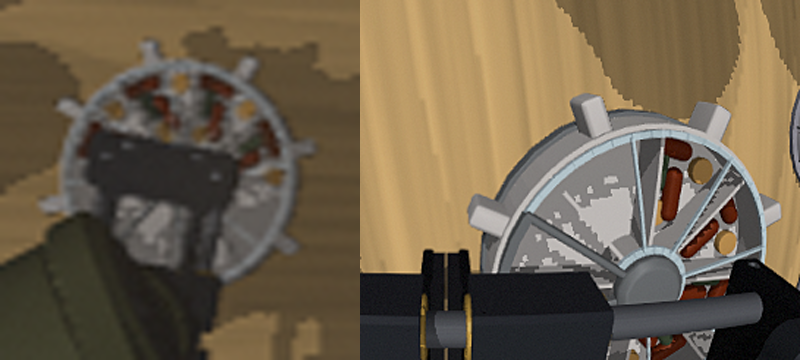

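The right half shows the closed fingers in the gap below the tab at (487,215), with the wheel unmoved. I'll start pushing slowly along the arc.

Emit:
{"fn": "servo_tool", "kwargs": {
  "plan": [
    {"xyz":[-0.4,0.05,0],"twist":[0,0,-2.5],"jaw":1},
    {"xyz":[-0.75,0.08,0],"twist":[0,0,-5],"jaw":1},
    {"xyz":[-1.1,0.12,0],"twist":[0,0,-7.5],"jaw":1},
    {"xyz":[-1.44,0.17,0],"twist":[0,0,-10],"jaw":1},
    {"xyz":[-1.78,0.25,0],"twist":[0,0,-12.5],"jaw":1},
    {"xyz":[-2.12,0.33,0],"twist":[0,0,-15],"jaw":1},
    {"xyz":[-2.45,0.43,0],"twist":[0,0,-17.5],"jaw":1},
    {"xyz":[-2.78,0.54,0],"twist":[0,0,-20],"jaw":1},
    {"xyz":[-2.78,0.54,0],"twist":[0,0,-20],"jaw":1},
    {"xyz":[-2.78,0.54,0],"twist":[0,0,-20],"jaw":1}
  ]
}}

```text
time_s: 4.62
tool_pos: [0.476, 0.0875, 0.2111]
tool_rot: [179.9, 0.0, 100.8]
force: [-0.5, 0.0, -0.1]
grip_width: 0.0
grasp_force: 0.0
```

```bash
cat > look.py <<'E'
from h import *
import sys
n=sys.argv[1]
c=cam('wrist','w'+n+'.png');t=cam('top','tt'+n+'.png')
o=env.get_obs();print(o['time_s'],o['tool_pos'],o['tool_rot'],o['force'])
p=np.array(o['tool_pos']);C=np.array([.5545,.103]);r=.080
yaw=np.radians(o['tool_rot'][2]);ax=np.array([np.cos(yaw),np.sin(yaw)]);ay=np.array([np.sin(yaw),-np.cos(yaw)])
d=p[:2]-C;f0=np.degrees(np.arctan2(d[1],d[0]))%360;print('r,phi',np.hypot(*d),f0)
for f in np.arange(round(f0)+3,f0+36,3):
  q=C+r*np.array([np.cos(np.radians(f)),np.sin(np.radians(f))])-p[:2];print(f,np.round([100*q@ax,100*q@ay,-(f-90-np.degrees(yaw))],2))
# tab phase: bright pixels in ring r 68..76 at z=.043, top view (mod 45)
img=t['img'].astype(int);A=np.arange(0,360,.5);s=[]
for a in np.radians(A):
  v=[]
  for rr in(.069,.071,.073,.075):
    u,w=proj(t,[.5543+rr*np.cos(a),.1024+rr*np.sin(a),.043]);P=cv2.getRectSubPix(t['img'],(1,1),(float(u),float(w)))[0,0].astype(float);v.append(float(P[2])-max(0,float(P[0])-float(P[2]))*2)
  s.append(np.mean(v))
s=np.array(s);pk=[(float(A[i]),round(s[i])) for i in range(len(s)) if s[i]>75 and s[i]==max(s[np.arange(i-20,i+21)%len(s)])];print('tabs',pk)
b=c['img'][60:300,200:500,::-1];a=t['img'][175:243,195:263,::-1]
cv2.imwrite('pics/z'+n+'.png',np.hstack([cv2.resize(a,(360,360),interpolation=2),cv2.resize(b,(440,360),interpolation=2)]))
E
python3 look.py 4
```

```text
4.7167 [0.4757967  0.08780166 0.21099343] [1.79968754e+02 1.18403523e-02 1.00812392e+02] [-0.25614252 -0.21878293  0.78149571]
r,phi 0.08015734046335506 190.9298100661585
194.0 [-0.43  0.03 -3.19]
197.0 [-0.85  0.06 -6.19]
200.0 [-1.26  0.12 -9.19]
203.0 [ -1.67   0.2  -12.19]
206.0 [ -2.08   0.3  -15.19]
209.0 [ -2.48   0.42 -18.19]
212.0 [ -2.87   0.56 -21.19]
215.0 [ -3.26   0.72 -24.19]
218.0 [ -3.64   0.9  -27.19]
221.0 [ -4.01   1.1  -30.19]
224.0 [ -4.36   1.32 -33.19]
tabs [(27.5, 107), (72.5, 107), (118.0, 116), (253.0, 97), (343.5, 103)]
```

```bash
python3 - <<'E'
from h import *
t=cam('top')
for f in('top.png','tt4.png'):
  I=cv2.imread('pics/'+f)[:,:,::-1]
  A=np.arange(0,360,.5);s=[]
  for a in np.radians(A):
    v=[]
    for rr in(.069,.071,.073,.075):
      P=cv2.getRectSubPix(np.ascontiguousarray(I),(1,1),tuple(map(float,proj(t,[.5543+rr*np.cos(a),.1024+rr*np.sin(a),.043]))))[0,0].astype(float);v.append(P[2])
    s.append(np.mean(v))
  s=np.array(s);print(f,[float(A[i]) for i in range(len(s)) if s[i]>75 and s[i]==max(s[np.arange(i-20,i+21)%len(s)])])
E
```

```text
top.png [14.5, 58.0, 103.5, 104.0, 147.5, 193.5, 238.5, 283.5, 329.5]
tt4.png [28.0, 72.5, 118.0, 253.0, 298.5, 299.0, 344.0]
```

View pics/z4.png

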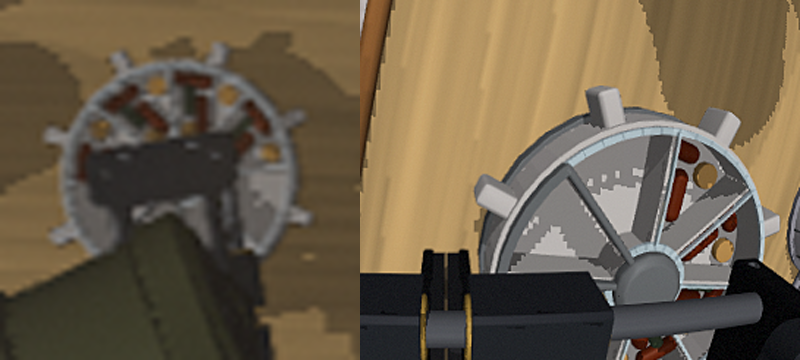

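The wheel turned 14.5° and its tabs now sit about 6° ahead of the finger, so it has settled on the 2-short click. The rib is visible at (568,168) in the right half. Next is the first full click.

Emit:
{"fn": "servo_tool", "kwargs": {
  "plan": [
    {"xyz":[-0.43,0.03,0],"twist":[0,0,-3],"jaw":1},
    {"xyz":[-0.85,0.06,0],"twist":[0,0,-6],"jaw":1},
    {"xyz":[-1.26,0.12,0],"twist":[0,0,-9],"jaw":1},
    {"xyz":[-1.67,0.2,0],"twist":[0,0,-12],"jaw":1},
    {"xyz":[-2.08,0.3,0],"twist":[0,0,-15],"jaw":1},
    {"xyz":[-2.48,0.42,0],"twist":[0,0,-18],"jaw":1},
    {"xyz":[-2.87,0.56,0],"twist":[0,0,-21],"jaw":1},
    {"xyz":[-3.26,0.72,0],"twist":[0,0,-24],"jaw":1},
    {"xyz":[-3.26,0.72,0],"twist":[0,0,-24],"jaw":1},
    {"xyz":[-3.26,0.72,0],"twist":[0,0,-24],"jaw":1}
  ]
}}

```text
time_s: 5.6
tool_pos: [0.4889, 0.0571, 0.2107]
tool_rot: [180.0, -0.0, 124.8]
force: [-0.8, -0.3, -0.1]
grip_width: 0.0006
grasp_force: 0.0
```

```bash
python3 look.py 5
```

```text
5.7 [0.48877294 0.05729397 0.21072155] [-1.79994854e+02 -1.98323008e-03  1.24810020e+02] [0.16528373 0.19572341 0.63478447]
r,phi 0.08005677364950382 214.81441702827863
218.0 [-0.44  0.02 -3.19]
221.0 [-0.86  0.05 -6.19]
224.0 [-1.28  0.11 -9.19]
227.0 [ -1.69   0.19 -12.19]
230.0 [ -2.1    0.29 -15.19]
233.0 [ -2.5    0.41 -18.19]
236.0 [ -2.89   0.55 -21.19]
239.0 [ -3.28   0.71 -24.19]
242.0 [ -3.65   0.89 -27.19]
245.0 [ -4.02   1.09 -30.19]
248.0 [ -4.38   1.31 -33.19]
tabs [(4.5, 109), (48.5, 109), (49.0, 109), (93.0, 106), (94.0, 106), (320.0, 98)]
```

The wheel is 21° into the click and hasn't snapped yet, so I'll push a little further.

Emit:
{"fn": "servo_tool", "kwargs": {
  "plan": [
    {"xyz":[-0.3,0.01,0],"twist":[0,0,-2],"jaw":1},
    {"xyz":[-0.58,0.03,0],"twist":[0,0,-4],"jaw":1},
    {"xyz":[-0.86,0.05,0],"twist":[0,0,-6],"jaw":1},
    {"xyz":[-0.86,0.05,0],"twist":[0,0,-6],"jaw":1},
    {"xyz":[-0.86,0.05,0],"twist":[0,0,-6],"jaw":1}
  ]
}}

```text
time_s: 6.12
tool_pos: [0.4942, 0.0504, 0.2107]
tool_rot: [-180.0, -0.0, 130.8]
force: [-0.7, -0.1, 0.9]
grip_width: 0.0003
grasp_force: 0.0
```

```bash
python3 look.py 6
```

```text
6.2167 [0.49406834 0.05047308 0.21071532] [-1.79990248e+02 -2.63707987e-03  1.30819666e+02] [-0.3446235   1.27546337  0.25841393]
r,phi 0.08006911179850851 220.99702038555995
224.0 [-0.42  0.02 -3.18]
227.0 [-0.84  0.05 -6.18]
230.0 [-1.25  0.11 -9.18]
233.0 [ -1.66   0.19 -12.18]
236.0 [ -2.07   0.29 -15.18]
239.0 [ -2.47   0.41 -18.18]
242.0 [ -2.87   0.55 -21.18]
245.0 [ -3.25   0.71 -24.18]
248.0 [ -3.63   0.89 -27.18]
251.0 [ -4.     1.09 -30.18]
254.0 [ -4.35   1.31 -33.18]
tabs [(20.5, 106), (64.5, 107), (108.0, 108), (108.5, 108), (335.5, 103)]
```

View pics/z6.png

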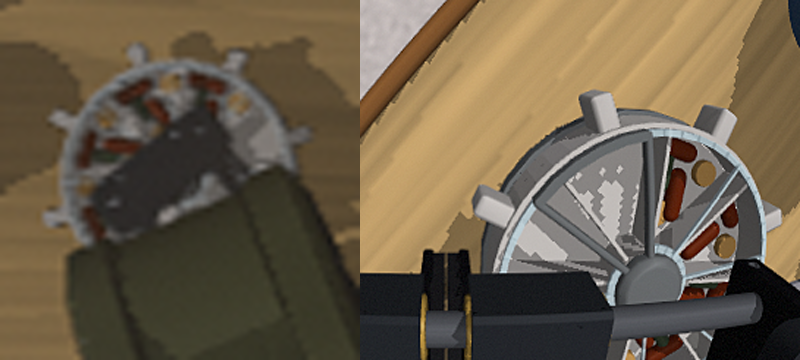

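The window, between the ribs at (575,190) and (648,140), now lines up with the empty compartment. The first full one is next to it at (680,190), so there is one click to go. I'll continue along the arc.

Emit:
{"fn": "servo_tool", "kwargs": {
  "plan": [
    {"xyz":[-0.42,0.02,0],"twist":[0,0,-3],"jaw":1},
    {"xyz":[-0.84,0.05,0],"twist":[0,0,-6],"jaw":1},
    {"xyz":[-1.25,0.11,0],"twist":[0,0,-9],"jaw":1},
    {"xyz":[-1.66,0.19,0],"twist":[0,0,-12],"jaw":1},
    {"xyz":[-2.07,0.29,0],"twist":[0,0,-15],"jaw":1},
    {"xyz":[-2.47,0.41,0],"twist":[0,0,-18],"jaw":1},
    {"xyz":[-2.87,0.55,0],"twist":[0,0,-21],"jaw":1},
    {"xyz":[-3.25,0.71,0],"twist":[0,0,-24],"jaw":1},
    {"xyz":[-3.25,0.71,0],"twist":[0,0,-24],"jaw":1},
    {"xyz":[-3.25,0.71,0],"twist":[0,0,-24],"jaw":1}
  ]
}}

```text
time_s: 7.05
tool_pos: [0.5207, 0.0304, 0.2106]
tool_rot: [-180.0, -0.0, 154.8]
force: [-0.3, -0.0, 0.6]
grip_width: 0.0003
grasp_force: 0.3
```

```bash
python3 look.py 7
```

```text
7.15 [0.52050829 0.03044888 0.21061978] [-1.79969992e+02 -2.71992458e-02  1.54796270e+02] [-1.20056141  0.33148333  0.53548706]
r,phi 0.08011928879007824 244.89593224919108
248.0 [-0.43  0.02 -3.2 ]
251.0 [-0.85  0.06 -6.2 ]
254.0 [-1.27  0.11 -9.2 ]
257.0 [ -1.68   0.19 -12.2 ]
260.0 [ -2.08   0.29 -15.2 ]
263.0 [ -2.49   0.41 -18.2 ]
266.0 [ -2.88   0.55 -21.2 ]
269.0 [ -3.27   0.72 -24.2 ]
272.0 [ -3.64   0.9  -27.2 ]
275.0 [ -4.01   1.1  -30.2 ]
278.0 [ -4.37   1.32 -33.2 ]
tabs [(32.5, 110), (78.0, 109), (78.5, 109), (121.0, 106), (166.0, 101), (304.0, 80), (348.0, 111)]
```

Emit:
{"fn": "servo_tool", "kwargs": {
  "plan": [
    {"xyz":[-0.28,0.01,0],"twist":[0,0,-2],"jaw":1},
    {"xyz":[-0.57,0.03,0],"twist":[0,0,-4],"jaw":1},
    {"xyz":[-0.85,0.06,0],"twist":[0,0,-6],"jaw":1},
    {"xyz":[-1.13,0.09,0],"twist":[0,0,-8],"jaw":1},
    {"xyz":[-1.4,0.13,0],"twist":[0,0,-10],"jaw":1},
    {"xyz":[-1.68,0.19,0],"twist":[0,0,-12],"jaw":1},
    {"xyz":[-1.94,0.25,0],"twist":[0,0,-14],"jaw":1},
    {"xyz":[-1.94,0.25,0],"twist":[0,0,-14],"jaw":1},
    {"xyz":[-1.94,0.25,0],"twist":[0,0,-14],"jaw":1}
  ]
}}

```text
time_s: 7.9
tool_pos: [0.5394, 0.0244, 0.2107]
tool_rot: [180.0, 0.0, 168.8]
force: [-0.5, 1.0, 0.0]
grip_width: 0.0008
grasp_force: 0.0
```

```bash
python3 look.py 8
```

```text
8.0 [0.53929412 0.02443166 0.21074679] [-1.79983820e+02 -3.43886652e-04  1.68813236e+02] [0.42505905 0.29889063 0.23052947]
r,phi 0.08002626101074548 259.04656829688156
262.0 [-0.41  0.01 -3.19]
265.0 [-0.83  0.05 -6.19]
268.0 [-1.24  0.11 -9.19]
271.0 [ -1.66   0.18 -12.19]
274.0 [ -2.06   0.28 -15.19]
277.0 [ -2.46   0.4  -18.19]
280.0 [ -2.86   0.54 -21.19]
283.0 [ -3.25   0.7  -24.19]
286.0 [ -3.62   0.89 -27.19]
289.0 [ -3.99   1.09 -30.19]
292.0 [ -4.35   1.31 -33.19]
295.0 [ -4.69   1.55 -36.19]
tabs [(2.5, 106), (46.5, 109), (92.5, 112), (136.0, 104), (180.5, 106), (318.5, 82)]
```

Emit:
{"fn": "servo_tool", "kwargs": {
  "plan": [
    {"xyz":[-0.14,0,0],"twist":[0,0,-1],"jaw":1},
    {"xyz":[-0.28,0.01,0],"twist":[0,0,-2],"jaw":1},
    {"xyz":[-0.42,0.01,0],"twist":[0,0,-3],"jaw":1},
    {"xyz":[-0.42,0.01,0],"twist":[0,0,-3],"jaw":1},
    {"xyz":[-0.42,0.01,0],"twist":[0,0,-3],"jaw":1},
    {"xyz":[-0.42,0.01,0],"twist":[0,0,-3],"jaw":1}
  ]
}}

```text
time_s: 8.5
tool_pos: [0.5437, 0.0235, 0.2107]
tool_rot: [180.0, -0.0, 171.9]
force: [0.7, 0.2, 0.3]
grip_width: 0.0007
grasp_force: 0.0
```

```bash
python3 look.py 9
```

```text
8.6 [0.54364235 0.02353688 0.21072264] [-1.79994418e+02 -4.60857154e-04  1.71861410e+02] [-0.75628509  0.69757746  0.35818258]
r,phi 0.08020147243963861 262.21942108806354
265.0 [-0.39  0.03 -3.14]
268.0 [-0.81  0.07 -6.14]
271.0 [-1.22  0.12 -9.14]
274.0 [ -1.63   0.2  -12.14]
277.0 [ -2.04   0.3  -15.14]
280.0 [ -2.44   0.42 -18.14]
283.0 [ -2.83   0.56 -21.14]
286.0 [ -3.22   0.72 -24.14]
289.0 [ -3.6    0.9  -27.14]
292.0 [ -3.97   1.1  -30.14]
295.0 [ -4.32   1.32 -33.14]
298.0 [ -4.67   1.56 -36.14]
tabs [(5.0, 110), (50.5, 106), (93.5, 111), (139.0, 109), (185.0, 111)]
```

Emit:
{"fn": "servo_tool", "kwargs": {
  "plan": [
    {"xyz":[-0.14,0,0],"twist":[0,0,-1],"jaw":1},
    {"xyz":[-0.28,0.01,0],"twist":[0,0,-2],"jaw":1},
    {"xyz":[-0.4,0.02,0],"twist":[0,0,-3],"jaw":1},
    {"xyz":[-0.4,0.02,0],"twist":[0,0,-3],"jaw":1},
    {"xyz":[-0.4,0.02,0],"twist":[0,0,-3],"jaw":1},
    {"xyz":[-0.4,0.02,0],"twist":[0,0,-3],"jaw":1}
  ]
}}

```text
time_s: 9.1
tool_pos: [0.5476, 0.0232, 0.2107]
tool_rot: [180.0, -0.0, 174.9]
force: [0.7, 0.2, 0.3]
grip_width: 0.0008
grasp_force: 0.0
```

```bash
python3 look.py 10
```

```text
9.2 [0.54761566 0.02316255 0.21072028] [-1.79992425e+02 -2.51748106e-03  1.74861851e+02] [-0.2359993   0.25234733 -1.02841346]
r,phi 0.08013371969572913 265.0716056572911
268.0 [-0.41  0.03 -3.14]
271.0 [-0.83  0.06 -6.14]
274.0 [-1.24  0.11 -9.14]
277.0 [ -1.65   0.19 -12.14]
280.0 [ -2.06   0.29 -15.14]
283.0 [ -2.46   0.41 -18.14]
286.0 [ -2.86   0.55 -21.14]
289.0 [ -3.24   0.71 -24.14]
292.0 [ -3.62   0.89 -27.14]
295.0 [ -3.99   1.09 -30.14]
298.0 [ -4.34   1.31 -33.14]
301.0 [ -4.69   1.55 -36.14]
tabs [(16.5, 108), (62.0, 110), (105.0, 106), (105.5, 106), (150.5, 101), (196.0, 98), (332.5, 104)]
```

It has snapped ahead of the finger, but it may still be settling. I'll let some time pass and measure again.

Emit:
{"fn": "servo_tool", "kwargs": {
  "plan": [
    {"xyz":[0.3,0,0],"twist":[0,0,0],"jaw":1},
    {"xyz":[0.3,0,0],"twist":[0,0,0],"jaw":1},
    {"xyz":[0.3,0,0],"twist":[0,0,0],"jaw":1},
    {"xyz":[0.3,0,0],"twist":[0,0,0],"jaw":1},
    {"xyz":[0.3,0,0],"twist":[0,0,0],"jaw":1},
    {"xyz":[0.3,0,0],"twist":[0,0,0],"jaw":1}
  ]
}}

```text
time_s: 9.7
tool_pos: [0.5447, 0.0235, 0.2108]
tool_rot: [180.0, 0.0, 174.9]
force: [0.4, 0.3, 0.6]
grip_width: 0.0002
grasp_force: 0.3
```

```bash
python3 look.py 11
```

```text
9.8 [0.54473812 0.02342668 0.21078055] [-1.79994828e+02  1.07780502e-02  1.74866601e+02] [-0.28415261  0.14493229 -1.36028271]
r,phi 0.08016986356003003 263.0060239336169
266.0 [-0.42  0.01 -1.13]
269.0 [-0.84  0.03 -4.13]
272.0 [-1.25  0.07 -7.13]
275.0 [ -1.67   0.14 -10.13]
278.0 [ -2.08   0.22 -13.13]
281.0 [ -2.48   0.33 -16.13]
284.0 [ -2.88   0.45 -19.13]
287.0 [ -3.27   0.6  -22.13]
290.0 [ -3.66   0.77 -25.13]
293.0 [ -4.03   0.96 -28.13]
296.0 [ -4.4    1.17 -31.13]
299.0 [ -4.75   1.39 -34.13]
tabs [(26.5, 110), (71.0, 107), (115.5, 115), (160.0, 104), (341.0, 104), (341.5, 104)]
```

View pics/z11.png

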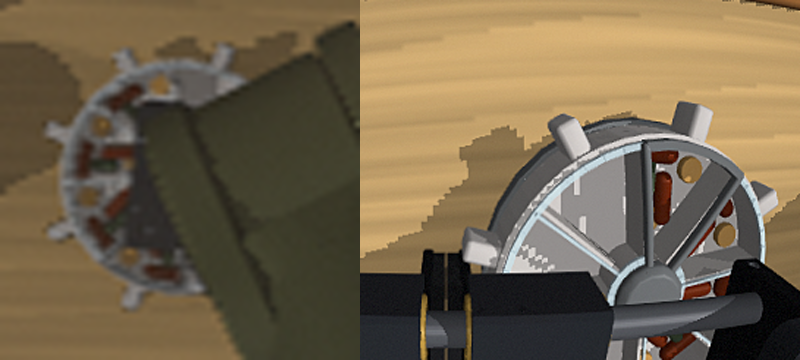

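The first full compartment is now between the ribs at (648,160) and (735,165), with the tabs close to the 28° rest. The finger is near the tab behind it, so I'll move to the middle of the gap, back out radially and lift away.

Emit:
{"fn": "servo_tool", "kwargs": {
  "plan": [
    {"xyz":[-0.42,0.0,0],"twist":[0,0,-2],"jaw":1},
    {"xyz":[-0.84,0.0,0],"twist":[0,0,-4],"jaw":1},
    {"xyz":[-1.3,0.05,0],"twist":[0,0,-7],"jaw":1},
    {"xyz":[-1.3,0.05,0],"twist":[0,0,-7],"jaw":1},
    {"xyz":[-1.3,0.05,0],"twist":[0,0,-7],"jaw":1},
    {"xyz":[-1.3,0.05,0],"twist":[0,0,-7],"jaw":1},
    {"xyz":[-1.3,0.05,0],"twist":[0,0,-7],"jaw":1}
  ]
}}

```text
time_s: 10.38
tool_pos: [0.5573, 0.0228, 0.2106]
tool_rot: [-180.0, -0.0, -178.2]
force: [0.4, 0.2, -0.1]
grip_width: 0.0002
grasp_force: 0.0
```

Emit:
{"fn": "servo_tool", "kwargs": {
  "plan": [
    {"xyz":[0,-0.6,0],"twist":[0,0,0],"jaw":1},
    {"xyz":[0,-1.5,0],"twist":[0,0,0],"jaw":1},
    {"xyz":[0,-2.5,-0.5],"twist":[0,0,0],"jaw":1},
    {"xyz":[0,-3,-3],"twist":[0,0,0],"jaw":1},
    {"xyz":[0,-3,-7],"twist":[0,0,0],"jaw":1},
    {"xyz":[0,-3,-11],"twist":[0,0,0],"jaw":1},
    {"xyz":[0,-3,-15],"twist":[0,0,0],"jaw":1},
    {"xyz":[0,-6,-18],"twist":[0,0,0],"jaw":1},
    {"xyz":[0,-10,-18],"twist":[0,0,0],"jaw":1},
    {"xyz":[0,-14,-18],"twist":[0,0,0],"jaw":1}
  ]
}}

```text
time_s: 11.22
tool_pos: [0.5626, -0.1183, 0.3942]
tool_rot: [-179.8, 0.3, -178.1]
force: [0.7, -0.5, -1.2]
grip_width: 0.0004
grasp_force: 0.0
```

Emit:
{"fn": "servo_tool", "kwargs": {
  "plan": [
    {"xyz":[0,-4,0],"twist":[0,0,0],"jaw":1},
    {"xyz":[0,-8,0],"twist":[0,0,0],"jaw":1},
    {"xyz":[0,-12,0],"twist":[0,0,0],"jaw":1},
    {"xyz":[0,-14,0],"twist":[0,0,0],"jaw":1},
    {"xyz":[0,-14,0],"twist":[0,0,0],"jaw":1}
  ]
}}

```text
time_s: 11.63
tool_pos: [0.5649, -0.2663, 0.3899]
tool_rot: [-179.9, -0.1, -178.8]
force: [0.5, -1.1, -0.6]
grip_width: 0.0004
grasp_force: 0.0
```

```bash
python3 look.py 12; python3 - <<'E'
import cv2
a=cv2.imread('pics/tt12.png')[175:243,195:263];b=cv2.imread('pics/top.png')[175:243,195:263]
import numpy as np
cv2.imwrite('pics/f.png',np.hstack([cv2.resize(x,(400,400),interpolation=2) for x in(b,a)]))
E
```

```text
11.7333 [ 0.56603259 -0.25910091  0.39059324] [ 1.79941947e+02 -1.90856102e-02 -1.78333142e+02] [-0.55558692  0.1370712  -0.22645432]
r,phi 0.3622845159824089 271.82420244854535
275.0 [  -0.37   28.24 -363.33]
278.0 [  -0.78   28.28 -366.33]
281.0 [  -1.2    28.33 -369.33]
284.0 [  -1.61   28.41 -372.33]
287.0 [  -2.02   28.51 -375.33]
290.0 [  -2.42   28.63 -378.33]
293.0 [  -2.81   28.78 -381.33]
296.0 [  -3.2    28.94 -384.33]
299.0 [  -3.57   29.12 -387.33]
302.0 [  -3.94   29.32 -390.33]
305.0 [  -4.3    29.54 -393.33]
tabs [(27.5, 104), (72.5, 104), (116.0, 104), (116.5, 104), (161.5, 94), (207.5, 98), (208.0, 98), (252.5, 97), (298.5, 95), (343.5, 99)]
```

View pics/f.png

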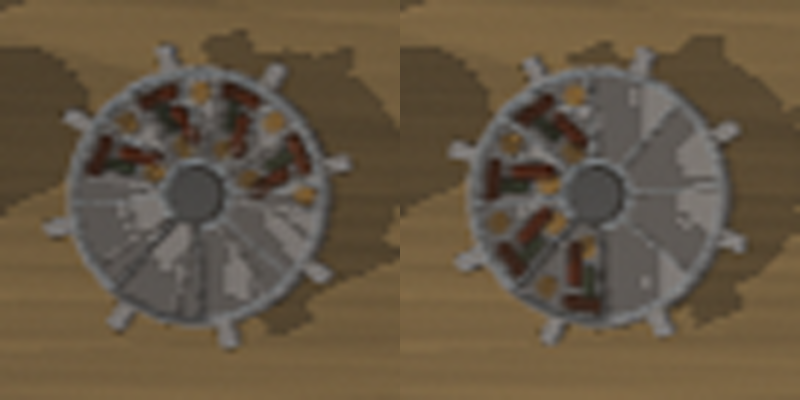

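The before and after views show the box unmoved. The first full compartment, at the tab at (550,335), lies between the window ribs. The wheel rests at 28° and the arm is clear.

```bash
python3 -c "
from cell import env
print(env.sign_off())"
```

```text
the job is handed in; nothing more can be done
None
```

The wheel was flicked on anticlockwise, click by click, until the first full compartment rested in the window; the box did not visibly move, the arm is clear, and the job is handed in.

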